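Roll the freezer tray's lid plates shut

ROBOT

A 6-joint arm with a two-finger parallel gripper is mounted at the origin on a cart in front of the work surface, level with it; the furniture and walls round the work are solid. World frame = base frame: x ahead of the robot, y to its left, z up, the work surface at z = 0. Lengths are in mm, angles in rad, forces in N, time in s.
With the tool pointing down it reaches from about 375 to 925 mm from the base axis. Payload 5.7 kg.
Tool frame: the origin (TCP) lies at the centre of the arm's flange, where the gripper is bolted on; the fingertips stand 182 mm ahead of it and the grasp point (between the pads) lies 163 mm ahead of it; z points along the fingers, y is the line along which they close (so a half turn about z gives the same grasp; the last joint's range is limited). The gripper opens to 88 mm and grips with 3 to 60 N. Pads are 20 mm wide; open, the fingers measure 115 mm over their backs; the gripper's body (75 mm by 178 mm) begins 61 mm behind the grasp point.
Start: joints at [1.163, 0.359, 1.51, -0, 1.272, -0.115], TCP at [173.181, 574.451, 404.623] pointing down, gripper open.
Joint ranges: [-2.97, 2.97], [-1.01, 2.36], [0.21, 2.38], [-0.96, 4.11], [0.2, 2.71], [-2.98, 2.98]. Speed limits (rad/s): [2.39, 2.39, 3.14, 3.14, 3.14, 3.14].

INTERFACE

Orientations are given as [roll, pitch, yaw] about the fixed x, y, z axes, in that order (R = Rz(yaw) Ry(pitch) Rx(roll)).
In Python, from rig import bot gives the robot as it stands.
- The arm moves only by the shell command python3 -m handwheel 'ROWS' [FORCE]. ROWS is text: rows parted by semicolons, each of 7 numbers parted by spaces: the finger opening in m, from 0 to 0.0878, then the shift along the tool's x, y, z in m, then the turn, a rotation vector about the tool's x, y, z in rad. In form: hand x y z wx wy wz; .... A call has exactly 8 rows; each row shifts and turns the commanded pose from where the row before left it, along the tool's axes as they then stand; what a row does not reach is not made up. A row lasts 1/10 s, in which the tool goes at most 50 mm and 8.59 degrees, less where a joint would pass 70% of its speed; a pose out of reach is approached as far as the arm can. A call with a gripper value outside its range is refused whole. The fingers move at their own pace and stop on an object; FORCE is the grip in N (left out, the last holds). Time passes only in rows, so rows that do not move let the fingers close, or fill a call up. It gives the time, the measured TCP pose, the force, the opening and the grip force at its end, in the units of the state.
- bot.state(): the state, without advancing time (a new reading comes with each control period).
- bot.capture(name): name is "scene" or "top" or "wrist"; returns a dict with "image" (384x512x3 uint8, red, green, blue), "intrinsics" (3x3 intrinsics, pixels), "R" (3x3) and "t" (3): a world point X has camera coordinates R X + t. Camera axes: x right, y down, z forward; pixel columns grow to the right and rows downward; lengths in mm; the calibration is good to about 2 mm. The wrist camera is an equidistant fisheye: a pixel r from the principal point sees the ray r / f radians off the axis. A picture is of the moment at which its call begins. There is no depth.
- bot.sign_off(): hands the job in; it is judged then, once.
The state is a dict: "clock": time; "joint_pos": joint angles; "joint_vel": joint speeds; "joint_torque": joint torques, N m; "position": TCP position; "tcp_rot": TCP orientation; "force": force on the tool from outside, world axes, zero at the start; "ft_torque": the same for the moment, N m; "grip_width": opening from 0.0 (shut) to 1.0 (fully open); "grip_force": force on a finger pad.
Only numpy, scipy, OpenCV 4.12 (cv2) and the standard library are available. Lean on these libraries where they do the work, as an engineer would, in place of code of your own. Each camera call takes 0.05 s, during which the arm holds its last target. There are 200 camera calls.

TASK

Take the hand roller out of its wooden rack by the handle and roll it over the lid of the freezer tray, both columns, feeling for the height and pressing down firmly and evenly with the red drum until all eight blue lid plates are fully home on their seals. Only the roller may touch the tray, and do not bear down harder than about 25 N or a lid cracks. Then hang the roller back in its rack, let go, and leave the garlic, lemon, mug and pepper mill where they stand.

Things in the scene. Friction and masses are not known exactly. Their poses are not given: they have to be found in the camera images.
- tray: Steel tub, fixed, 212 (x) x 158 (y) x 40 mm; origin: centre of its underside, x along the columns, z up. In it sits a white insert on an ice pack, so its height differs from start to start and is not told: it does not move while you work. Its lid is eight blue plates, 44 x 64 x 8 mm, edge to edge: columns l, r at y = +-33 mm, rows at x = -69, -23, 23, 69 mm. Plate tops are 68 to 78 mm up when home, 5 mm more when raised.
- plate_l1 (a joint): Slide of the lid plate in column l (y = +33 mm), at x = -69 mm in the tray's frame: 0 = standing 5 mm proud, 0.005 m = fully home on its stop. It needs about 9 N downward to move and stays where it is left; a plate moves straight down without tilting.
- plate_l2 (a joint): Slide of the lid plate in column l (y = +33 mm), at x = -23 mm in the tray's frame: 0 = standing 5 mm proud, 0.005 m = fully home on its stop. It needs about 9 N downward to move and stays where it is left; a plate moves straight down without tilting.
- plate_l3 (a joint): Slide of the lid plate in column l (y = +33 mm), at x = 23 mm in the tray's frame: 0 = standing 5 mm proud, 0.005 m = fully home on its stop. It needs about 9 N downward to move and stays where it is left; a plate moves straight down without tilting.
- plate_l4 (a joint): Slide of the lid plate in column l (y = +33 mm), at x = 69 mm in the tray's frame: 0 = standing 5 mm proud, 0.005 m = fully home on its stop. It needs about 9 N downward to move and stays where it is left; a plate moves straight down without tilting.
- plate_r1 (a joint): Slide of the lid plate in column r (y = -33 mm), at x = -69 mm in the tray's frame: 0 = standing 5 mm proud, 0.005 m = fully home on its stop. It needs about 9 N downward to move and stays where it is left; a plate moves straight down without tilting.
- plate_r2 (a joint): Slide of the lid plate in column r (y = -33 mm), at x = -23 mm in the tray's frame: 0 = standing 5 mm proud, 0.005 m = fully home on its stop. It needs about 9 N downward to move and stays where it is left; a plate moves straight down without tilting.
- plate_r3 (a joint): Slide of the lid plate in column r (y = -33 mm), at x = 23 mm in the tray's frame: 0 = standing 5 mm proud, 0.005 m = fully home on its stop. It needs about 9 N downward to move and stays where it is left; a plate moves straight down without tilting.
- plate_r4 (a joint): Slide of the lid plate in column r (y = -33 mm), at x = 69 mm in the tray's frame: 0 = standing 5 mm proud, 0.005 m = fully home on its stop. It needs about 9 N downward to move and stays where it is left; a plate moves straight down without tilting.
- roller_grip (a point): Centre of the hand roller's dark wooden handle bar, where to grip: 124 (y) x 22 (x) x 26 (z) mm. Two arms at y = +-33 mm below it carry the red drum: 48 mm diameter, 54 mm long, turning freely about y, lowest point 80 mm below this point; 19 mm free between bar and drum. Rolls along its own x, either way. 0.26 to 0.45 kg. Starts hanging upright in the rack, its x and y along the rack's.
- drum (a joint): Turning angle of the roller's drum about its axis, rad (no limits, 0 at the start).
- rack: Wooden rack for the roller, fixed, base 100 (x) x 130 (y) x 12 mm. Origin: centre of its underside, z up. Two posts at y = +-49 mm, 10 mm thick, have V notches whose floors, 83 mm up, carry the ends of the handle bar; 28 mm wide (x) at the floor, 48 mm at the mouth, 106 mm up. The drum hangs between the posts. Hung up, roller_grip is at x 0, y 0, z 96 mm, with 8 mm of play along y.
- garlic_mid (a point): Garlic bulb, loose, 60 x 57 x 58 mm; the point is its middle. Leave alone.
- lemon_mid (a point): Lemon, loose, 70 x 51 x 52 mm; the point is its middle. Leave alone.
- mug_mid (a point): Mug with dark stripes, loose, 86 mm wide, 120 mm over its handle, 90 mm tall; the point is its middle. Leave alone.
- mill_mid (a point): Dark wooden pepper mill, loose, 58 mm wide, 170 mm tall; the point is its middle. Leave alone.
There are look-alikes about, which are no part of the job. Leave any green look-alike of the part that bears roller_grip alone.

How it is judged (in metres and radians):
On the way, in this order (a step that is already met when the one before it is completed fails the run):
1. the roller is lifted clear out of its rack (z of roller_grip in the frame of rack above 0.125 m), for 0.1 s.
2. the drum has turned at least 2 rad while rolling on the lid plates under load ((value of joint drum above 2 rad or value of joint drum below -2 rad) and contact force between roller and tray above 4 N), for 0.05 s.
3. all eight lid plates are pressed home (value of joint each of plate_l1, plate_l2, plate_l3, plate_l4, plate_r1, plate_r2, plate_r3, plate_r4 above 0.0035 m), for 0.2 s.
At the end, for the whole second after the job is handed in: All eight lid plates are home (each pushed down at least 3.5 of its 5 mm), and the roller hangs still in its rack: handle bar lying in both notches (within 10 mm along the rack's x and 15 mm along its y, bar centre 90 to 103 mm above the rack's underside), upright to 0.2 rad (all of step 3 and x of roller_grip in the frame of rack between -0.01 and 0.01 m and y of roller_grip in the frame of rack between -0.015 and 0.015 m and z of roller_grip in the frame of rack between 0.09 and 0.103 m and angle between roller_grip's own z axis and vertical below 0.2 rad and linear speed of roller below 0.03 m/s and contact force between roller and tray below 0.1 N); the robot touches nothing.
It fails at once if the roller bears on the tray with more than 42 N (contact force between roller and tray above 42 N).
It fails at once if the gripper or arm touches the tray or its lid plates (contact force between any of the fingers, the arm and tray above 1 N).
It fails at once if the garlic, lemon, mug or pepper mill is moved more than 30 mm (distance of any of garlic_mid, lemon_mid, mug_mid, mill_mid from where it was at the start of the episode above 0.03 m).
It also fails if it takes over 72 s, if anything falls off the work surface, if the arm or the gripper's body presses on something with over 40 N, if the wrist force passes 120 N, or if a joint passes its speed limit or range.

## Working session

There is one attempt and no reset: what is moved stays moved. The work goes in short steps, Python scripts to look and compute and a shell command to move; the robot and the scene stay as the last step left them, time stands still between calls to the robot, and variables do not carry over. Pictures are saved under pics/ and viewed, at most 10 in all, crops included, and the job is handed in when it is done.

```bash
ls; mkdir -p pics
python3 - <<'E'
from rig import bot
import cv2,numpy as np
s=bot.state();print(s)
for n in("scene","top"):
    c=bot.capture(n);cv2.imwrite(f"pics/{n}0.png",c["image"][:,:,::-1]);np.savez(f"{n}.npz",**c);print(n,c["intrinsics"].tolist(),c["R"].round(3).tolist(),c["t"])
a=cv2.imread("pics/scene0.png");b=cv2.imread("pics/top0.png")
cv2.imwrite("pics/s.png",cv2.resize(a,(784,588)))
cv2.imwrite("pics/t.png",cv2.resize(b,(784,588)))
E
```

```text
pics
{'clock': 0.0, 'joint_pos': array([ 1.16290561e+00,  3.59483934e-01,  1.51144483e+00, -3.39495327e-05,
        1.27248694e+00, -1.15084415e-01]), 'joint_vel': array([-0.00073272, -0.00076087,  0.00048786,  0.00042903,  0.00297732,
       -0.00120504]), 'joint_torque': array([-5.21612710e-04, -5.15379953e+01, -2.70732826e+01,  6.73003891e-02,
        3.51744925e-02, -1.21262265e-04]), 'position': array([173.04196177, 574.12149199, 403.81711977]), 'tcp_rot': array([-3.13977794e+00, -1.77124246e-04,  2.84879620e+00]), 'force': array([-0.04003076,  0.22855938, -0.36174277]), 'ft_torque': array([-0.04806162,  0.00583534,  0.03691743]), 'grip_force': 0.0, 'grip_width': 0.9976639234041331}
scene [[390.2832970717506, 0.0, 265.75795190620346], [0.0, 390.2832970717506, 187.23983627433404], [0.0, 0.0, 1.0]] [[-0.442, -0.897, 0.013], [-0.797, 0.386, -0.464], [0.411, -0.216, -0.886]] [-18.80737373 555.66054241 757.97072509]
top [[491.6603305421497, 0.0, 252.48195152866262], [0.0, 491.6603305421497, 183.63740649305544], [0.0, 0.0, 1.0]] [[0.018, -1.0, -0.001], [-0.991, -0.018, -0.132], [0.132, 0.003, -0.991]] [-243.56532571  482.99200144 1453.79344417]
```

View pics/s.png

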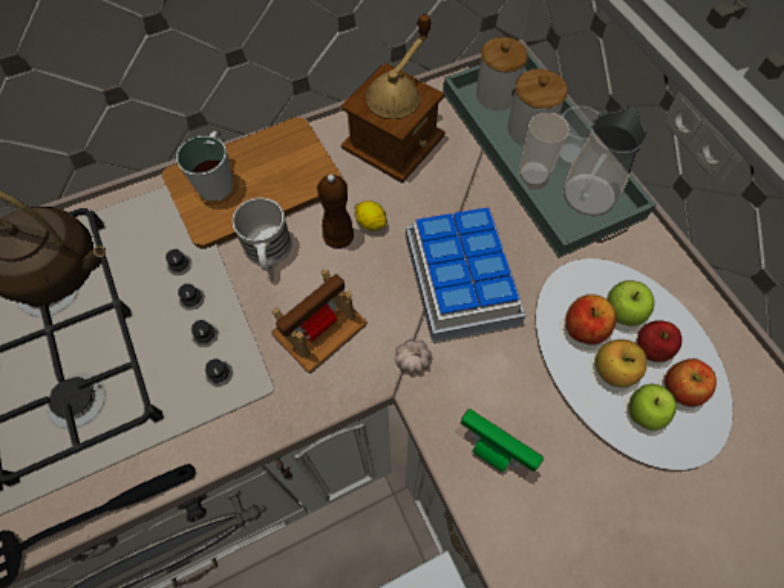

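View pics/t.png

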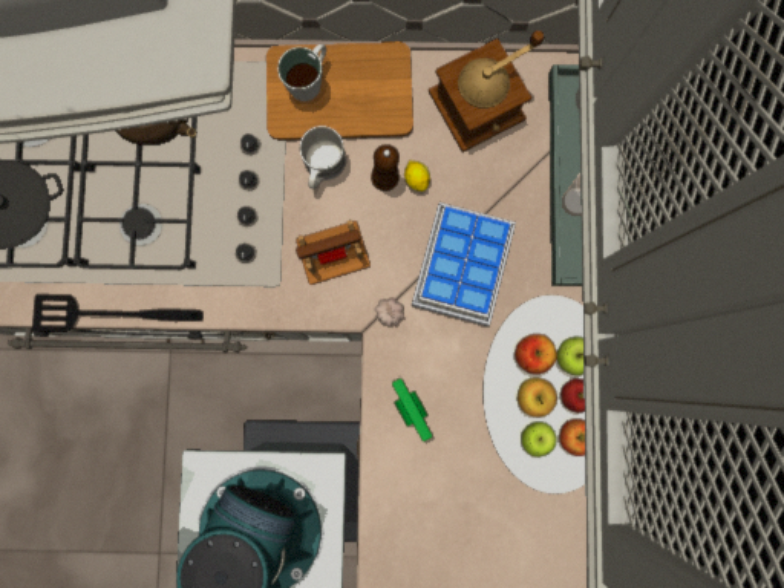

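Candidates for the roller: the dark brown bar with red drum in the wooden rack (scene view 312,305; top view 332,243), and the green look-alike (scene 500,440; top 412,410). The description picks the brown and red one. The tray's blue lid is at scene (465,262) and top (467,262). The obstacles are the mug (262,232), mill (336,210), lemon (371,215) and garlic (413,357) in the scene view. Next is a close crop to check the choice, plus the measurements.

```bash
cat > geo.py <<'E'
import numpy as np,cv2
def cam(n):
    return dict(np.load(n+".npz"))
def ray(c,p):
    d=c["R"].T@np.linalg.inv(c["intrinsics"])@np.array([p[0],p[1],1.]);return -c["R"].T@c["t"],d
def plane(c,p,z):
    o,d=ray(c,p);return o+d*(z-o[2])/d[2]
def tri(c1,p1,c2,p2):
    (a,u),(b,v)=ray(c1,p1),ray(c2,p2)
    s=np.linalg.lstsq(np.c_[u,-v],b-a,rcond=None)[0]
    P,Q=a+u*s[0],b+v*s[1];return (P+Q)/2,np.linalg.norm(P-Q)
def mask(c,lo,hi,box):
    h=cv2.cvtColor(c["image"],cv2.COLOR_RGB2HSV);m=cv2.inRange(h,lo,hi);o=np.zeros_like(m);x0,y0,x1,y1=box;o[y0:y1,x0:x1]=m[y0:y1,x0:x1];return o
E
python3 - <<'E'
from geo import *
k=512/784
S,T=cam("scene"),cam("top")
bx={}
for n,c,b in(("s",S,(260,125,350,215)),("t",T,(260,125,350,215))):
    m=mask(c,(100,140,80),(125,255,255),b); ys,xs=np.nonzero(m); h=cv2.convexHull(np.c_[xs,ys].astype(np.float32))[:,0]
    q=cv2.approxPolyN(h,4)[0] if hasattr(cv2,"approxPolyN") else cv2.boxPoints(cv2.minAreaRect(h))
    bx[n]=q.astype(float); print(n,len(xs),q.tolist())
    print([plane(c,p,78).round(0)[:2].tolist() for p in bx[n]])
r=[]
for n,c,b in(("s",S,(170,170,250,250)),("t",T,(185,135,250,190))):
    m=mask(c,(0,200,90),(8,255,255),b)|mask(c,(174,200,90),(180,255,255),b)
    ys,xs=np.nonzero(m);r.append((xs.mean(),ys.mean()));print(n,len(xs),r[-1],(xs.min(),xs.max(),ys.min(),ys.max()))
print("drum",tri(S,r[0],T,r[1]))
a=cv2.cvtColor(S["image"],4)[170:245,170:250];b=cv2.cvtColor(T["image"],4)[135:195,185:245]
cv2.imwrite("pics/c.png",np.hstack([cv2.resize(a,(400,375),interpolation=2),cv2.resize(b,(375,375),interpolation=2)]))
E
```

```text
s 3057 [[287.6492004394531, 204.41978454589844], [271.25732421875, 143.32272338867188], [318.18365478515625, 134.6326446533203], [339.0812072753906, 195.23550415039062]]
[[454.0, -302.0], [629.0, -346.0], [599.0, -470.0], [421.0, -427.0]]
t 1949 [[317.478271484375, 204.521728515625], [275.2551574707031, 192.79310607910156], [290.73858642578125, 134.73028564453125], [332.6076354980469, 145.89535522460938]]
[[423.0, -425.0], [455.0, -302.0], [629.0, -346.0], [598.0, -470.0]]
s 123 (np.float64(209.3170731707317), np.float64(210.1951219512195)) (np.int64(200), np.int64(218), np.int64(202), np.int64(219))
t 106 (np.float64(216.60377358490567), np.float64(166.5566037735849)) (np.int64(208), np.int64(225), np.int64(162), np.int64(171))
drum (array([ 533.61239254, -127.54726607,   53.35917543]), np.float64(1.8631239474232497))
```

View pics/c.png

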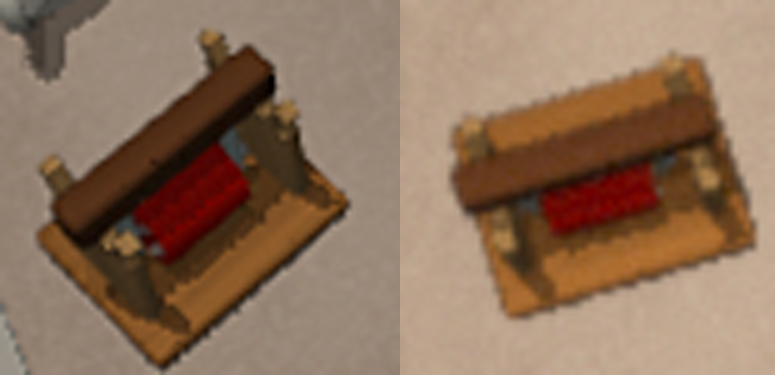

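The crop shows a dark brown bar, a red drum and a wooden rack, so the choice holds. I'll measure the bar and the rack base next.

Run:
```python
from geo import *
S,T=cam("scene"),cam("top")
sb=[(170+x/5-.4,170+y/5-.4) for x,y in((38,235),(162,368),(350,205))]
tb=[(185+x/6.25-.4,135+y/6.25-.4) for x,y in((55,128),(112,318),(355,240),(303,57))]
P=[plane(S,p,12) for p in sb];Q=[plane(T,p,12) for p in tb]
for n,X in(("s",P),("t",Q)):print(n,[p.round(0)[:2].tolist() for p in X])
print("size",np.linalg.norm(Q[0]-Q[1]),np.linalg.norm(Q[1]-Q[2]),np.linalg.norm(P[0]-P[1]),np.linalg.norm(P[1]-P[2]))
print("centre top",sum(Q)/4,"scene",(P[0]+P[2])/2)
pc=[]
for n,c,b in(("s",S,(178,175,228,220)),("t",T,(190,145,241,172))):
    h=cv2.cvtColor(c["image"],cv2.COLOR_RGB2HSV)
    m=mask(c,(5,90,30),(16,255,105),b)
    k,l,st,ce=cv2.connectedComponentsWithStats(cv2.morphologyEx(m,cv2.MORPH_OPEN,np.ones((3,3))));i=1+st[1:,4].argmax()
    ys,xs=np.nonzero(l==i);R=cv2.minAreaRect(np.c_[xs,ys].astype(np.float32));print(n,st[i],ce[i],R);pc.append(R[0])
    if n=="t" or 1: 
        bp=cv2.boxPoints(R);print([plane(c,p,105).round(0)[:2].tolist() for p in bp])
print("bar",tri(S,pc[0],T,pc[1]))
# other obstacles rough, z=0 plane-ish
for nm,p,q in(("mill top",(333,177),(386,151)),("mug rim",(262,215),(323,145)),("garlic",(413,357),(389,311)),("lemon",(371,215),(417,176))):
    k=512/784;print(nm,tri(S,(p[0]*k,p[1]*k),T,(q[0]*k,q[1]*k)))
# plate height by triangulating matched corners
s=[(287.6,204.4),(271.3,143.3),(318.2,134.6),(339.1,195.2)];t=[(275.3,192.8),(290.7,134.7),(332.6,145.9),(317.5,204.5)]
for a,b in zip(s,t):print(tri(S,a,T,b))
```

```text
s [[572.0, -51.0], [478.0, -81.0], [518.0, -201.0]]
t [[576.0, -51.0], [481.0, -82.0], [522.0, -200.0], [613.0, -173.0]]
size 99.07765787355767 125.0217407390223 98.41516948757409 126.05952186950522
centre top [ 548.19616834 -126.39768301   12.        ] scene [ 544.55977574 -125.86679935   12.        ]
s [181 180  43  37 444] [201.32882883 197.91891892] ((200.95298767089844, 197.22030639648438), (10.131804466247559, 53.403045654296875), 50.710594177246094)
[[541.0, -58.0], [582.0, -179.0], [556.0, -184.0], [516.0, -64.0]]
t [195 150  43  21 359] [216.95543175 160.20334262] ((215.97561645507812, 163.42137145996094), (18.50848388671875, 42.78028106689453), 72.75853729248047)
[[541.0, -62.0], [580.0, -179.0], [528.0, -196.0], [489.0, -79.0]]
bar (array([ 533.11303209, -124.39581182,  128.84526634]), np.float64(13.313710540493478))
mill top (array([ 709.76397937, -232.69988328,  163.29239873]), np.float64(6.4665676201228655))
mug rim (array([ 742.73909785, -109.6956328 ,   90.67406648]), np.float64(6.127116122235018))
garlic (array([ 429.27999988, -241.73181995,   12.334468  ]), np.float64(2.806785352735695))
lemon (array([ 702.29890023, -292.89121053,   28.21694778]), np.float64(1.4903271978266208))
(array([ 455.50288699, -302.66946972,   73.93277564]), np.float64(0.9750898112666709))
(array([ 629.84887544, -346.03901973,   76.24968916]), np.float64(0.4415624058737061))
(array([ 597.43471664, -469.11491627,   81.16601351]), np.float64(0.6000012159816489))
(array([ 422.30174735, -426.52243873,   76.40383111]), np.float64(3.023794860180758))
```

```bash
python3 -m handwheel '0.087 0 0 0 0 0 0.1195;0.087 0 0 0 0 0 0.1195;0.087 0 0 0 0 0 0.1195;0.087 0 0 0 0 0 0.1195;0.087 0 0 0 0 0 0.1195;0.087 0 0 0 0 0 0.1195;0.087 0 0 0 0 0 0.1195;0.087 0 0 0 0 0 0.1195' 40
python3 -m handwheel '0.087 -0.0488 0.0084 0 0 0 0;0.087 -0.0488 0.0084 0 0 0 0;0.087 -0.0488 0.0084 0 0 0 0;0.087 -0.0488 0.0084 0 0 0 0;0.087 -0.0488 0.0084 0 0 0 0;0.087 -0.0488 0.0084 0 0 0 0;0.087 -0.0488 0.0084 0 0 0 0;0.087 -0.0488 0.0084 0 0 0 0'
python3 -m handwheel '0.087 -0.0488 0.0084 0 0 0 0;0.087 -0.0488 0.0084 0 0 0 0;0.087 -0.0488 0.0084 0 0 0 0;0.087 -0.0488 0.0084 0 0 0 0;0.087 -0.0488 0.0084 0 0 0 0;0.087 -0.0488 0.0084 0 0 0 0;0.087 -0.0488 0.0084 0 0 0 0;0.087 0 0 0 0 0 0'
python3 - <<'E'
from rig import bot
import cv2,numpy as np
s=bot.state();print(s["position"],s["tcp_rot"],s["force"],s["joint_pos"])
c=bot.capture("wrist");np.savez("wrist.npz",**c);print(c["intrinsics"],c["R"],c["t"])
cv2.imwrite("pics/w1.png",c["image"][:,:,::-1])
E
```

```text
clock: 0.9
position: [173.1, 574.3, 404.1]
tcp_rot: [-3.141, 0.001, 1.888]
force: [-0.3, -0.1, 0.5]
grip_width: 0.99
grip_force: 0.0
clock: 1.7
position: [360.8, 223.5, 404.6]
tcp_rot: [-3.142, 0.0, 1.893]
force: [0.8, 0.9, 0.5]
grip_width: 0.992
grip_force: 0.0
clock: 2.5
position: [527.1, -85.0, 404.6]
tcp_rot: [3.14, 0.003, 1.888]
force: [-0.0, 0.2, -0.3]
grip_width: 0.994
grip_force: 0.0
[527.07807825 -84.97170773 404.56401136] [3.13994206 0.00335773 1.88825476] [-0.00957856  0.19459515 -0.26528963] [-0.28856776  0.26320532  1.65371804 -0.00193659  1.22140065 -0.60536898]
[[297.31863964   0.         249.58054033]
 [  0.         297.31863964 189.67257298]
 [  0.           0.           1.        ]] [[ 0.949958    0.31237241  0.00180861]
 [ 0.29751935 -0.90652233  0.29949874]
 [ 0.09519469 -0.28397313 -0.95409498]] [-474.9873396  -271.33538467  316.51543486]
```

View pics/w1.png

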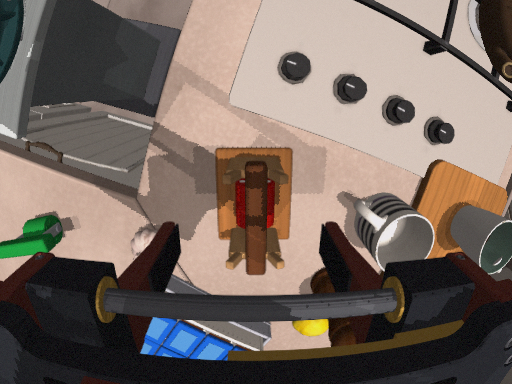

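The wrist view shows the bar lying centred between the fingers. Its top face runs from (256,162) to (257,275), and the top edge of the rack base runs from (217,148) to (291,148). The green look-alike is well away at (35,240).

```bash
cat >> geo.py <<'E'
def fplane(c,p,z):
    K=c["intrinsics"];v=np.array([(p[0]-K[0,2]),(p[1]-K[1,2])]);r=np.hypot(*v);th=r/K[0,0]
    d=c["R"].T@np.r_[np.sin(th)*v/r,np.cos(th)];o=-c["R"].T@c["t"];return o+d*(z-o[2])/d[2]
E
python3 - <<'E'
from geo import *
W=cam("wrist")
a,b=fplane(W,(256.3,162),109),fplane(W,(257,275),109)
print(a,b,np.linalg.norm(a-b),(a+b)/2,np.degrees(np.arctan2(*(a-b)[1::-1]))-90)
print([fplane(W,p,12).round(1)[:2] for p in((217,148),(291,148),(217.5,239),(291,239))])
from rig import bot
h=cv2.cvtColor(W["image"],cv2.COLOR_RGB2HSV)
m=mask(W,(0,60,20),(15,255,110),(238,155,276,280))
for y in range(158,282,6):
    x=np.nonzero(m[y])[0];print(y,(x.min(),x.max(),len(x)) if len(x) else 0,end=' ')
E
```

```text
[526.73512299 -61.57782664 109.        ] [ 567.73132041 -180.46706155  109.        ] 125.75904889561009 [ 547.2332217  -121.02244409  109.        ] 19.02556706520167
[array([482.3, -78.7]), array([571.7, -49.2]), array([ 518.8, -201.4]), array([ 617.1, -169.4])]
158 (np.int64(238), np.int64(275), 30) 164 (np.int64(238), np.int64(275), 36) 170 (np.int64(239), np.int64(275), 33) 176 (np.int64(239), np.int64(275), 32) 182 (np.int64(238), np.int64(275), 36) 188 (np.int64(240), np.int64(275), 34) 194 (np.int64(240), np.int64(275), 34) 200 (np.int64(240), np.int64(275), 35) 206 (np.int64(238), np.int64(273), 35) 212 (np.int64(240), np.int64(273), 29) 218 (np.int64(242), np.int64(266), 24) 224 (np.int64(242), np.int64(266), 24) 230 (np.int64(238), np.int64(275), 37) 236 (np.int64(239), np.int64(275), 25) 242 (np.int64(239), np.int64(275), 34) 248 (np.int64(239), np.int64(275), 34) 254 (np.int64(238), np.int64(274), 29) 260 (np.int64(246), np.int64(275), 15) 266 (np.int64(246), np.int64(264), 6) 272 (np.int64(247), np.int64(264), 4) 278 0
```

```bash
python3 -m handwheel '0.087 -0.0414 0.0075 0 0 0 -0.008;0.087 0 0 0.021 0 0 0;0.087 0 0 0.021 0 0 0;0.087 0 0 0.021 0 0 0;0.087 0 0 0.021 0 0 0;0.087 0 0 0.021 0 0 0;0.087 0 0 0.0205 0 0 0;0.087 0 0 0.020 0 0 0' 45
python3 -m handwheel '0.0 0 0 0 0 0 0;0 0 0 0 0 0 0;0 0 0 0 0 0 0;0 0 0 0 0 0 0;0 0 0 0 0 0 0;0 0 0 0 0 0 0;0 0 0 0 0 0 0;0 0 0 0 0 0 0' 45
python3 -m handwheel '0.0 0 0 0 0 0 0;0 0 0 0 0 0 0;0 0 0 0 0 0 0;0 0 0 0 0 0 0;0 0 0 0 0 0 0;0 0 0 0 0 0 0;0 0 0 0 0 0 0;0 0 0 0 0 0 0' 45
```

```text
clock: 3.35
position: [543.6, -115.2, 258.3]
tcp_rot: [-3.141, -0.001, 1.902]
force: [0.3, -0.3, 0.0]
grip_width: 0.99
grip_force: 0.0
clock: 4.15
position: [544.6, -117.0, 259.3]
tcp_rot: [3.142, 0.0, 1.901]
force: [0.2, 0.8, -0.3]
grip_width: 0.302
grip_force: 0.0
clock: 4.95
position: [544.6, -117.0, 259.2]
tcp_rot: [-3.142, 0.0, 1.901]
force: [-0.6, 0.1, 1.6]
grip_width: 0.247
grip_force: 45.0
```

```bash
python3 -m handwheel '0 0 0 -0.0155 0 0 0;0 0 0 -0.0155 0 0 0;0 0 0 -0.0155 0 0 0;0 0 0 -0.0155 0 0 0;0 0 0 -0.0155 0 0 0;0 0 0 -0.0155 0 0 0;0 0 0 -0.0155 0 0 0;0 0 0 -0.0155 0 0 0' 60
python3 -m handwheel '0 0 0 0 0 0 0.0719;0 0 0 0 0 0 0.0719;0 0 0 0 0 0 0.0719;0 0 0 0 0 0 0.0719;0 0 0 0 0 0 0.0719;0 0 0 0 0 0 0.0719;0 0 0 0 0 0 0.0719;0 0 0 0 0 0 0.0719'
python3 -m handwheel '0 -0.0285 -0.0016 0 0 0 0;0 -0.0285 -0.0016 0 0 0 0;0 -0.0285 -0.0016 0 0 0 0;0 -0.0285 -0.0016 0 0 0 0;0 -0.0285 -0.0016 0 0 0 0;0 -0.0285 -0.0016 0 0 0 0;0 -0.0285 -0.0016 0 0 0 0;0 -0.0285 -0.0016 0 0 0 0'
python3 -m handwheel '0 0 0 0 0 0 0;0 0 0 0 0 0 0;0 0 0 0 0 0 0;0 0 0 0 0 0 0;0 0 0 0 0 0 0;0 0 0 0 0 0 0;0 0 0 0 0 0 0;0 0 0 0 0 0 0'
python3 - <<'E'
from rig import bot
import cv2,numpy as np
c=bot.capture("wrist");np.savez("wrist2.npz",**c)
d=bot.capture("scene");np.savez("scene2.npz",**d)
print(bot.state()["joint_pos"])
cv2.imwrite("pics/w2.png",cv2.cvtColor(np.hstack([c["image"][100:384,:400],d["image"][40:324,112:512]]),4))
E
```

```text
clock: 5.75
position: [544.1, -116.7, 383.0]
tcp_rot: [-3.14, -0.001, 1.901]
force: [-0.2, 0.1, -3.1]
grip_width: 0.25
grip_force: 60.0
clock: 6.55
position: [544.1, -116.8, 382.3]
tcp_rot: [-3.14, -0.0, 1.323]
force: [0.3, 0.6, -2.8]
grip_width: 0.247
grip_force: 60.0
clock: 7.35
position: [476.0, -335.7, 382.3]
tcp_rot: [-3.14, -0.001, 1.326]
force: [0.3, 0.0, -3.1]
grip_width: 0.248
grip_force: 60.0
clock: 8.15
position: [476.9, -334.8, 383.2]
tcp_rot: [3.142, 0.0, 1.326]
force: [0.4, 0.1, -3.0]
grip_width: 0.249
grip_force: 60.0
[-7.30873277e-01  3.54075856e-01  1.57492239e+00 -1.23117751e-04
  1.21249587e+00 -4.85744977e-01]
```

View pics/w2.png

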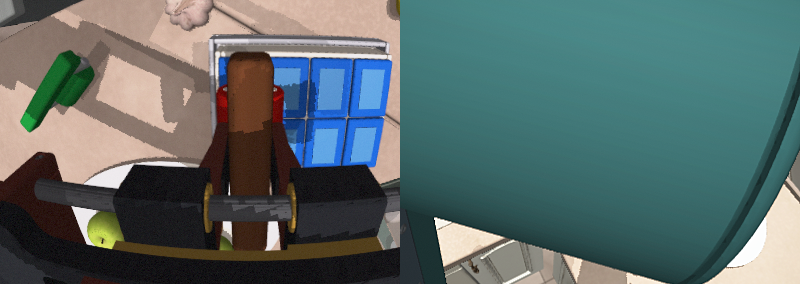

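The roller is held (about 3.1 N of weight), the bar lies square to the tray, and the drum is over the end plate of the left column. Next I'll feel for the height.

```bash
python3 -m handwheel '0 0 0 0.0106 0 0 0;0 0 0 0.0106 0 0 0;0 0 0 0.0106 0 0 0;0 0 0 0.0106 0 0 0;0 0 0 0.0106 0 0 0;0 0 0 0 0 0 0;0 0 0 0 0 0 0;0 0 0 0 0 0 0'
python3 -m handwheel '0 0 0 0.0005 0 0 0;0 0 0 0.0005 0 0 0;0 0 0 0.0005 0 0 0;0 0 0 0.0005 0 0 0;0 0 0 0.0005 0 0 0;0 0 0 0.0005 0 0 0;0 0 0 0.0005 0 0 0;0 0 0 0.0005 0 0 0'
python3 -m handwheel '0 0 0 0.0005 0 0 0;0 0 0 0.0005 0 0 0;0 0 0 0.0005 0 0 0;0 0 0 0.0005 0 0 0;0 0 0 0.0005 0 0 0;0 0 0 0.0005 0 0 0;0 0 0 0.0005 0 0 0;0 0 0 0.0005 0 0 0'
```

```text
clock: 9.05
position: [477.1, -335.2, 330.6]
tcp_rot: [3.141, 0.001, 1.326]
force: [-0.5, -0.4, -2.5]
grip_width: 0.249
grip_force: 60.0
clock: 9.85
position: [476.8, -335.0, 326.1]
tcp_rot: [-3.142, 0.0, 1.326]
force: [-0.2, 0.7, -3.1]
grip_width: 0.246
grip_force: 60.0
clock: 10.65
position: [477.1, -335.1, 322.7]
tcp_rot: [3.141, 0.0, 1.326]
force: [0.6, 2.0, 3.4]
grip_width: 0.247
grip_force: 60.0
```

```bash
python3 -m handwheel '0 0 0 0.0003 0 0 0;0 0 0 0.0003 0 0 0;0 0 0 0.0003 0 0 0;0 0 0 0.0003 0 0 0;0 0 0 0.0003 0 0 0;0 0 0 0.0003 0 0 0;0 0 0 0.0003 0 0 0;0 0 0 0 0 0 0'
python3 -m handwheel '0 0 0 0.0003 0 0 0;0 0 0 0.0003 0 0 0;0 0 0 0.0003 0 0 0;0 0 0 0.0003 0 0 0;0 0 0 0.0003 0 0 0;0 0 0 0 0 0 0;0 0 0 0 0 0 0;0 0 0 0 0 0 0'
```

```text
clock: 11.45
position: [476.8, -335.1, 320.0]
tcp_rot: [-3.142, 0.0, 1.326]
force: [0.0, 0.7, 5.0]
grip_width: 0.248
grip_force: 60.0
clock: 12.25
position: [476.8, -335.0, 318.5]
tcp_rot: [-3.142, 0.0, 1.326]
force: [0.8, 0.0, 2.3]
grip_width: 0.248
grip_force: 60.0
```

```bash
python3 -m handwheel '0 0 0 0.0002 0 0 0;0 0 0 0.0002 0 0 0;0 0 0 0.0002 0 0 0;0 0 0 0.0002 0 0 0;0 0 0 0 0 0 0;0 0 0 0 0 0 0;0 0 0 0 0 0 0;0 0 0 0 0 0 0'
python3 -m handwheel '0 0 0 0.0002 0 0 0;0 0 0 0.0002 0 0 0;0 0 0 0.0002 0 0 0;0 0 0 0.0002 0 0 0;0 0 0 0 0 0 0;0 0 0 0 0 0 0;0 0 0 0 0 0 0;0 0 0 0 0 0 0'
```

```text
clock: 13.05
position: [476.8, -335.0, 317.8]
tcp_rot: [-3.142, 0.0, 1.326]
force: [0.2, 1.0, 4.5]
grip_width: 0.249
grip_force: 60.0
clock: 13.85
position: [477.1, -335.1, 317.7]
tcp_rot: [3.14, 0.0, 1.326]
force: [-0.6, 2.2, 9.1]
grip_width: 0.246
grip_force: 60.0
```

```bash
python3 -m handwheel '0 0 0 0.0003 0 0 0;0 0 0.001 0 0 0 0;0 0 0.002 0 0 0 0;0 0 0.003 0 0 0 0;0 0 0.003 0 0 0 0;0 0 0.003 0 0 0 0;0 0 0 0 0 0 0;0 0 0 0 0 0 0'
python3 -m handwheel '0 0 0.003 0 0 0 0;0 0 0.003 0 0 0 0;0 0 0.003 0 0 0 0;0 0 0.003 0 0 0 0;0 0 0.003 0 0 0 0;0 0 0.003 0 0 0 0;0 0 0.003 0 0 0 0;0 0 0.003 0 0 0 0'
```

```text
clock: 14.65
position: [488.8, -338.1, 317.7]
tcp_rot: [3.14, 0.001, 1.326]
force: [0.3, 2.1, 10.1]
grip_width: 0.249
grip_force: 60.0
clock: 15.45
position: [512.2, -344.0, 317.7]
tcp_rot: [3.14, 0.001, 1.326]
force: [0.1, 2.0, 9.2]
grip_width: 0.249
grip_force: 60.0
```

```bash
python3 -m handwheel '0 0 0.004 0.0002 0 0 0;0 0 0.004 0 0 0 0;0 0 0.004 0 0 0 0;0 0 0.004 0 0 0 0;0 0 0.004 0 0 0 0;0 0 0.004 0 0 0 0;0 0 0.004 0 0 0 0;0 0 0.004 0 0 0 0'
python3 -m handwheel '0 0 0.004 0 0 0 0;0 0 0.004 0 0 0 0;0 0 0.004 0 0 0 0;0 0 0.004 0 0 0 0;0 0 0.004 0 0 0 0;0 0 0.004 0 0 0 0;0 0 0.004 0 0 0 0;0 0 0.004 0 0 0 0'
python3 -m handwheel '0 0 0.004 0 0 0 0;0 0 0.004 0 0 0 0;0 0 0.004 0 0 0 0;0 0 0.004 0 0 0 0;0 0 0.004 0 0 0 0;0 0 0.004 0 0 0 0;0 0 0.004 0 0 0 0;0 0 0 0 0 0 0'
```

```text
clock: 16.25
position: [543.3, -351.8, 317.7]
tcp_rot: [3.14, 0.001, 1.326]
force: [0.2, 0.8, 10.4]
grip_width: 0.246
grip_force: 60.0
clock: 17.05
position: [573.3, -359.4, 317.7]
tcp_rot: [-3.14, 0.001, 1.326]
force: [-3.6, 1.3, 12.9]
grip_width: 0.251
grip_force: 60.0
clock: 17.85
position: [601.9, -366.6, 317.8]
tcp_rot: [3.139, 0.001, 1.326]
force: [0.9, 0.8, 8.5]
grip_width: 0.244
grip_force: 60.0
```

```bash
python3 -m handwheel '0 0 0 -0.006 0 0 0;0 0 0 -0.006 0 0 0;0 -0.022 0 0 0 0 0;0 -0.022 0 0 0 0 0;0 -0.022 0 0 0 0 0;0 0 0 0 0 0 0;0 0 0 0.003 0 0 0;0 0 0 0.003 0 0 0'
python3 -m handwheel '0 0 0 0.0004 0 0 0;0 0 0 0.0004 0 0 0;0 0 0 0.0004 0 0 0;0 0 0 0.0004 0 0 0;0 0 0 0.0004 0 0 0;0 0 0 0.0004 0 0 0;0 0 0 0.0004 0 0 0;0 0 0 0.0004 0 0 0'
python3 -m handwheel '0 0 0 0.0004 0 0 0;0 0 0 0.0004 0 0 0;0 0 0 0.0004 0 0 0;0 0 0 0.0004 0 0 0;0 0 0 0.0004 0 0 0;0 0 0 0.0004 0 0 0;0 0 0 0.0002 0 0 0;0 0 0 0 0 0 0'
```

```text
clock: 18.65
position: [584.6, -430.3, 321.9]
tcp_rot: [-3.141, -0.001, 1.325]
force: [0.1, -0.2, 2.6]
grip_width: 0.246
grip_force: 60.0
clock: 19.45
position: [585.3, -430.0, 319.8]
tcp_rot: [3.141, -0.0, 1.326]
force: [0.5, 2.5, 3.8]
grip_width: 0.247
grip_force: 60.0
clock: 20.25
position: [585.3, -430.0, 317.8]
tcp_rot: [3.14, 0.0, 1.326]
force: [0.3, 4.2, 10.0]
grip_width: 0.246
grip_force: 60.0
```

```bash
python3 -m handwheel '0 0 -0.001 0.0002 0 0 0;0 0 -0.003 0 0 0 0;0 0 -0.004 0 0 0 0;0 0 -0.004 0 0 0 0;0 0 -0.004 0 0 0 0;0 0 -0.004 0 0 0 0;0 0 -0.004 0 0 0 0;0 0 -0.004 0 0 0 0'
python3 -m handwheel '0 0 -0.004 0 0 0 0;0 0 -0.004 0 0 0 0;0 0 -0.004 0 0 0 0;0 0 -0.004 0 0 0 0;0 0 -0.004 0 0 0 0;0 0 -0.004 0 0 0 0;0 0 -0.004 0 0 0 0;0 0 -0.004 0 0 0 0'
python3 -m handwheel '0 0 -0.004 0 0 0 0;0 0 -0.004 0 0 0 0;0 0 -0.004 0 0 0 0;0 0 -0.004 0 0 0 0;0 0 -0.004 0 0 0 0;0 0 -0.004 0 0 0 0;0 0 -0.004 0 0 0 0;0 0 -0.004 0 0 0 0'
python3 -m handwheel '0 0 -0.004 0 0 0 0;0 0 -0.004 0 0 0 0;0 0 -0.004 0 0 0 0;0 0 -0.004 0 0 0 0;0 0 -0.004 0 0 0 0;0 0 -0.004 0 0 0 0;0 0 -0.004 0 0 0 0;0 0 -0.004 0 0 0 0'
python3 -m handwheel '0 0 -0.004 0 0 0 0;0 0 -0.004 0 0 0 0;0 0 0 0 0 0 0;0 0 0 0 0 0 0;0 0 0 -0.02 0 0 0;0 0 0 -0.02 0 0 0;0 0 0 -0.02 0 0 0;0 0 0 0 0 0 0'
python3 - <<'E'
from rig import bot
import cv2,numpy as np
c=bot.capture("wrist");d=bot.capture("top");np.savez("wrist3.npz",**c);np.savez("top3.npz",**d)
cv2.imwrite("pics/w3.png",cv2.cvtColor(np.hstack([c["image"][100:384,:400],cv2.resize(d["image"][120:220,230:370],(398,284))]),4))
E
```

```text
clock: 21.05
position: [558.3, -423.3, 317.7]
tcp_rot: [3.139, 0.0, 1.326]
force: [1.7, 3.6, 10.1]
grip_width: 0.253
grip_force: 60.0
clock: 21.85
position: [528.2, -415.9, 317.9]
tcp_rot: [3.136, 0.001, 1.325]
force: [6.4, 2.7, 6.5]
grip_width: 0.246
grip_force: 60.0
clock: 22.65
position: [496.1, -407.8, 317.8]
tcp_rot: [3.139, 0.0, 1.326]
force: [2.0, 4.3, 11.0]
grip_width: 0.247
grip_force: 60.0
clock: 23.45
position: [465.0, -400.2, 317.7]
tcp_rot: [3.14, 0.001, 1.325]
force: [1.3, 4.4, 11.5]
grip_width: 0.244
grip_force: 60.0
clock: 24.25
position: [457.0, -399.0, 378.0]
tcp_rot: [3.139, 0.003, 1.325]
force: [0.7, -0.4, -2.9]
grip_width: 0.243
grip_force: 60.0
```

View pics/w3.png

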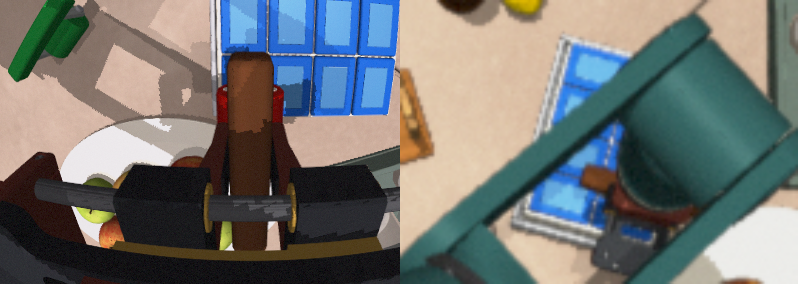

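All eight plates read the same home height under 12–15 N, and the roller sits unchanged in the grip (bar tip near (250,53), as before). Now back to the rack.

```bash
python3 -m handwheel '0 0 0 0 0 0 -0.0719;0 0 0 0 0 0 -0.0719;0 0 0 0 0 0 -0.0719;0 0 0 0 0 0 -0.0719;0 0 0 0 0 0 -0.0719;0 0 0 0 0 0 -0.0719;0 0 0 0 0 0 -0.0719;0 0 0 0 0 0 -0.0719'
python3 -m handwheel '0 0.0298 0.0218 0 0 0 0;0 0.0298 0.0218 0 0 0 0;0 0.0298 0.0218 0 0 0 0;0 0.0298 0.0218 0 0 0 0;0 0.0298 0.0218 0 0 0 0;0 0.0298 0.0218 0 0 0 0;0 0.0298 0.0218 0 0 0 0;0 0.0298 0.0218 0 0 0 0'
python3 -m handwheel '0 0 0 0 0 0 0;0 0 0 0 0 0 0;0 0 0 0 0 0 0;0 0 0 0 0 0 0;0 0 0 0 0 0 0;0 0 0 0 0 0 0;0 0 0 0 0 0 0;0 0 0 0 0 0 0'
python3 - <<'E'
from rig import bot
import numpy as np
s=bot.state();p=s["position"];y=s["tcp_rot"][2];D=np.array([544.6,-117.,259.2])-p
print(p,s["tcp_rot"],"dx,dy,dz tool:",D@[np.cos(y),np.sin(y),0],D@[np.sin(y),-np.cos(y),0],-D[2])
E
```

```text
clock: 25.15
position: [456.2, -397.7, 374.1]
tcp_rot: [-3.14, -0.003, 1.904]
force: [0.2, -0.8, -3.6]
grip_width: 0.252
grip_force: 60.0
clock: 25.95
position: [544.1, -114.5, 374.4]
tcp_rot: [-3.139, -0.002, 1.901]
force: [0.5, -0.3, -3.6]
grip_width: 0.249
grip_force: 60.0
clock: 26.75
position: [544.6, -116.3, 376.5]
tcp_rot: [3.142, 0.0, 1.9]
force: [0.6, -0.6, -2.8]
grip_width: 0.24
grip_force: 60.0
[ 544.59255418 -116.27176027  376.53124126] [3.14157195e+00 1.62035409e-04 1.90041310e+00] dx,dy,dz tool: -0.6914460673803488 -0.2286719830563078 117.3312412595696
```

```bash
python3 -m handwheel '0 -0.001 0 0.005 0 0 0;0 0 0 0.015 0 0 0;0 0 0 0.015 0 0 0;0 0 0 0.015 0 0 0;0 0 0 0.015 0 0 0;0 0 0 0.015 0 0 0;0 0 0 0.010 0 0 0;0 0 0 0 0 0 0'
python3 -m handwheel '0 0 0 0.004 0 0 0;0 0 0 0.004 0 0 0;0 0 0 0.004 0 0 0;0 0 0 0.004 0 0 0;0 0 0 0.004 0 0 0;0 0 0 0.003 0 0 0;0 0 0 0.002 0 0 0;0 0 0 0 0 0 0'
```

```text
clock: 27.55
position: [544.3, -116.8, 284.9]
tcp_rot: [-3.139, -0.002, 1.901]
force: [0.1, 0.0, -3.3]
grip_width: 0.25
grip_force: 60.0
clock: 28.35
position: [544.8, -116.9, 261.1]
tcp_rot: [-3.141, -0.0, 1.901]
force: [-0.1, -0.4, -2.8]
grip_width: 0.246
grip_force: 60.0
```

```bash
python3 -m handwheel '0 0 0 0.0004 0 0 0;0 0 0 0.0004 0 0 0;0 0 0 0.0004 0 0 0;0 0 0 0.0004 0 0 0;0 0 0 0.0004 0 0 0;0 0 0 0 0 0 0;0 0 0 0 0 0 0;0 0 0 0 0 0 0'
```

```text
clock: 29.15
position: [545.0, -117.0, 259.5]
tcp_rot: [-3.142, 0.0, 1.901]
force: [-0.3, -0.8, -2.6]
grip_width: 0.251
grip_force: 60.0
```

```bash
python3 -m handwheel '0 0 0 0.0004 0 0 0;0 0 0 0.0003 0 0 0;0 0 0 0 0 0 0;0 0 0 0 0 0 0;0.03 0 0 0 0 0 0;0.04 0 0 0 0 0 0;0.05 0 0 0 0 0 0;0.06 0 0 0 0 0 0'
python3 -m handwheel '0.087 0 0 0 0 0 0;0.087 0 0 0 0 0 0;0.087 0 0 0 0 0 0;0.087 0 0 0 0 0 0;0.087 0 0 0 0 0 0;0.087 0 0 0 0 0 0;0.087 0 0 -0.003 0 0 0;0.087 0 0 -0.006 0 0 0'
python3 -m handwheel '0.087 0 0 -0.02 0 0 0;0.087 0 0 -0.02 0 0 0;0.087 0 0 -0.02 0 0 0;0.087 0 0 -0.02 0 0 0;0.087 0 0 -0.02 0 0 0;0.087 0 0 -0.02 0 0 0;0.087 0 0 -0.015 0 0 0;0.087 0.04 0 0 0 0 0'
python3 -m handwheel '0.087 0.048 0 0 0 0 0;0.087 0.048 0 0 0 0 0;0.087 0.048 0 0 0 0 0;0.087 0.048 0 0 0 0 0;0.087 0.048 0 0 0 0 0;0.087 0.048 0 0 0 0 0;0.087 0.048 0 0 0 0 0;0.087 0.048 0 0 0 0 0'
python3 - <<'E'
from rig import bot
import cv2,numpy as np
c=bot.capture("scene");d=bot.capture("top");np.savez("scene4.npz",**c);np.savez("top4.npz",**d)
f=lambda i:cv2.resize(i,(400,300),interpolation=2)
cv2.imwrite("pics/e.png",cv2.cvtColor(np.vstack([np.hstack([f(c["image"][170:245,170:270]),f(d["image"][135:195,185:265])]),np.hstack([f(c["image"][125:218,240:364]),f(np.load("scene.npz")["image"][125:218,240:364])])]),4))
from geo import *
S,T=cam("scene4"),cam("top4")
for c,b in((S,(260,125,350,215)),(T,(260,125,350,215))):
    ys,xs=np.nonzero(mask(c,(100,140,80),(125,255,255),b));print(cv2.approxPolyN(cv2.convexHull(np.c_[xs,ys].astype(np.float32)),4)[0].round(1).tolist())
E
```

```text
clock: 29.95
position: [545.1, -117.0, 258.7]
tcp_rot: [3.142, 0.0, 1.901]
force: [-0.5, -0.0, 0.0]
grip_width: 0.575
grip_force: 0.0
clock: 30.75
position: [544.7, -116.9, 267.7]
tcp_rot: [-3.141, -0.0, 1.901]
force: [-0.1, 1.2, -0.2]
grip_width: 0.991
grip_force: 0.0
clock: 31.55
position: [534.4, -81.8, 406.0]
tcp_rot: [3.136, 0.006, 1.897]
force: [0.5, 1.4, -0.6]
grip_width: 0.988
grip_force: 0.0
clock: 32.35
position: [406.5, 285.8, 403.5]
tcp_rot: [3.141, -0.0, 1.901]
force: [1.5, -0.1, 0.3]
grip_width: 0.99
grip_force: 0.0
[[287.5, 205.39999389648438], [271.3999938964844, 144.10000610351562], [318.20001220703125, 135.6999969482422], [338.20001220703125, 195.6999969482422]]
[[317.3999938964844, 204.39999389648438], [275.1000061035156, 193.0], [290.6000061035156, 135.0], [332.20001220703125, 146.10000610351562]]
```

View pics/e.png

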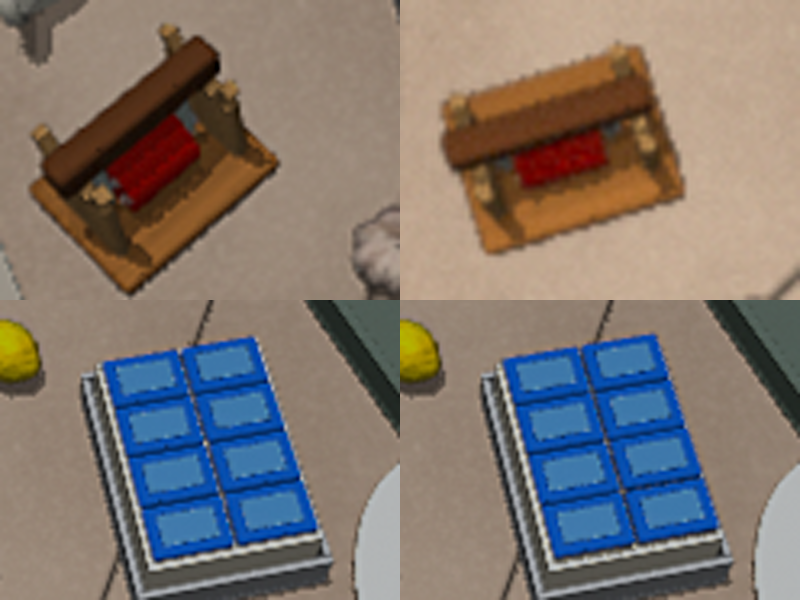

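The roller hangs in both notches (bar across the upper left and upper right crops), just as it did at the start. The lid sits evenly about 1 px lower than in the first picture, which matches 5 mm. I'll check each plate before handing in.

Run:
```python
from geo import *
R=[]
a,b=cam("scene")["image"],cam("scene4")["image"]
c=cam("scene")
u=np.array([.970,-.243]);v=np.array([.243,.970]);C=np.array([526.2,-386.1])
for sy in(33,-33):
    for sx in(-69,-23,23,69):
        X=np.r_[C+sx*u+sy*v,78];q=c["R"]@X+c["t"];p=(c["intrinsics"]@q/q[2])[:2].round().astype(int)
        f=lambda i,m:cv2.cvtColor(i,cv2.COLOR_RGB2GRAY)[p[1]-m:p[1]+m+1,p[0]-m-4:p[0]+m+5].astype(np.float32)
        print(sy,sx,np.round(cv2.phaseCorrelate(f(a,11),f(b,11),cv2.createHanningWindow(f(a,11).shape[::-1],cv2.CV_32F)),2) if 0 else [np.round(x,2) for x in cv2.phaseCorrelate(f(a,11),f(b,11))])
```

```text
33 -69 [array([-0.2 , -0.04]), np.float64(0.92)]
33 -23 [array([0.23, 0.02]), np.float64(0.83)]
33 23 [array([-0.05,  0.28]), np.float64(0.91)]
33 69 [array([-0.15,  0.68]), np.float64(0.97)]
-33 -69 [array([-0.5 ,  0.11]), np.float64(0.92)]
-33 -23 [array([-0.45,  0.12]), np.float64(0.92)]
-33 23 [array([-0.1 ,  0.09]), np.float64(0.92)]
-33 69 [array([-0.36,  0.67]), np.float64(0.93)]
```

Correlation is too coarse at this size, so I'll use the centroids of the pale patches instead.

Run:
```python
from geo import *
def cen(n):
    c=cam(n);g=c["image"][:,:,1].astype(float);m=mask(c,(95,60,110),(115,190,255),(265,130,345,210))
    k,l,st,ce=cv2.connectedComponentsWithStats(m,connectivity=4)
    # weighted centroid using intensity over local window
    out=[]
    for i in range(1,k):
        if st[i,4]<60: continue
        d=cv2.dilate((l==i).astype(np.uint8),np.ones((3,3)))>0
        w=np.clip(g-85,0,60)*d;ys,xs=np.indices(g.shape);out.append(((w*xs).sum()/w.sum(),(w*ys).sum()/w.sum(),st[i,4]))
    return out
A,B=cen("scene"),cen("scene4");print(len(A),len(B))
for a in A:
    b=min(B,key=lambda q:np.hypot(q[0]-a[0],q[1]-a[1]));print(np.round(a,1),np.round(np.subtract(b,a),2))
c=cam("scene");o=[]
for z in(77,72):
    q=c["R"]@[526,-386,z]+c["t"];o.append((c["intrinsics"]@q/q[2])[:2])
print("expected",o[1]-o[0])
```

```text
8 8
[309.4 143.2 140. ] [-0.16  0.92  0.  ]
[284.8 147.4 143. ] [-0.08  0.84  1.  ]
[313.9 157.9 151. ] [ 0.14  0.72 -4.  ]
[289.1 162.2 151. ] [-0.25  0.89  2.  ]
[318.9 172.9 160. ] [-0.21  0.98 -4.  ]
[293.4 177.8 163. ] [-0.05  0.66 -2.  ]
[324.1 189.1 169. ] [-0.26  0.66 -1.  ]
[298.  193.7 173. ] [-0.2  1.  -1. ]
expected [-0.19514494  0.99665808]
```

Every plate moved 0.7–1.0 px, against about 1.0 px expected for 5 mm. The drum also sat at home height (TCP z 317.7–317.9) at 9–15 N on each of the eight plates, so I'm handing in.

```bash
python3 -c "
from rig import bot
print(bot.sign_off())"
```

```text
the job is handed in; nothing more can be done
None
```

I rolled both columns until all eight lid plates read home at about 9–15 N, hung the roller back in its rack and let go, never went near the garlic, lemon, mug or mill, and handed the job in at about 32 s; no verdict was returned.

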